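# Sort the dispenser's levelling feet by the grip of their soles

## Task

Three levelling feet for the drinks dispenser look alike, but one sole is slick, one half worn and one grippy: slide them across the granite counter and feel how hard each drags, then push the slick one fully home against the end wall of the red bay and the grippy one fully home in the green bay, and leave the half-worn one standing on the counter clear of both bays. Keep the feet flat on the counter, never lifting, ramming or leaning on them, leave everything else where it is, and let go at the end.

Things in the scene. Friction and masses are not known exactly. Their poses are not given: they have to be found in the camera images.
- mark_1: a thin white ring painted on the counter, 100 mm across, origin at its centre at counter level; at the start one foot stands on it, centred within 3 mm. Feet: steel disc 80 mm across, its flat top 15 mm above the counter, with an upright polished (slippery, friction 0.3) round stem 30 mm in diameter in its middle, the stem's top 65 mm above the counter (reach it from above; pushed low it does not tip)
- mark_2: a thin white ring painted on the counter, 100 mm across, origin at its centre at counter level; at the start one foot stands on it, centred within 3 mm. Feet look alike and weigh 0.85 kg within 10 %. Sole friction on the counter: 0.07 (slick), 0.22 (half worn), 0.5 (grippy), within 10 %; one of each, on any ring
- mark_3: a thin white ring painted on the counter, 100 mm across, origin at its centre at counter level; at the start one foot stands on it, centred within 3 mm. Under its own weight alone a foot drags with about 0.6, 1.8 or 4.2 N; a tight grip also presses or lifts it, which changes this in proportion to the load on the sole
- bay_red: red bay for the slick foot: fixed U-shaped fence, walls 14 mm high, 8 mm thick; side walls 70 mm long, 96 mm apart inside. Its x axis points in, from the open mouth (robot's side) to the end wall. Origin at counter level, where the centre of a foot fully home lies; the end wall's inner face is 40 mm beyond it, the mouth 30 mm before it
- bay_green: green bay for the grippy foot: fixed U-shaped fence, walls 14 mm high, 8 mm thick; side walls 70 mm long, 96 mm apart inside. Its x axis points in, from the open mouth (robot's side) to the end wall. Origin at counter level, where the centre of a foot fully home lies; the end wall's inner face is 40 mm beyond it, the mouth 30 mm before it
- lime_half: a cut lime half, cut face up, 42 mm across, 22 mm high; origin at the centre of its underside; bystander
- marble_stopper: a small blue bottle stopper, 32 mm across, 24 mm high; origin at the centre of its underside; bystander
- glass_a: an empty clear drinking glass, 72 mm across, 90 mm high; origin at the centre of its underside; bystander
- glass_b: an empty green drinking glass, 72 mm across, 90 mm high; origin at the centre of its underside; bystander
- salt_jar: a white jar with an orange cap, 84 mm across, 110 mm high; origin at the centre of its underside; bystander
- stirrer: a long spoon, 190 mm, lying flat beyond the bays; origin on the counter under its middle; bystander

How it is judged:
By the outcome, as a careful person would: the job done as asked, in the order asked, and still so for the second after the job is handed in, with the robot touching nothing.
It also fails if it takes over 72 s, if anything falls off the work surface, if the arm or the gripper's body presses on something with over 40 N, if the wrist force passes 120 N, or if a joint passes its speed limit or range.

## Robot

A 6-joint arm with a two-finger parallel gripper is mounted at the origin on the work surface. World frame = base frame: x ahead of the robot, y to its left, z up, the work surface at z = 0. Lengths are in m, angles in rad, forces in N, time in s.
With the tool pointing down it reaches from about 0.425 to 0.95 m from the base axis. Payload 3.5 kg.
Tool frame: the origin (TCP) lies between the finger pads; the fingertips stand 17 mm ahead of it and the grasp point (between the pads) lies 2 mm behind it (ctrl.tip_reach is the distance from the TCP to the fingertips, in m); z points along the fingers, y is the direction in which the jaws open and shut (so a half turn about z gives the same grasp; the last joint's range is limited). The gripper opens to 85 mm and grips with 20 to 120 N. Pads are 22 mm wide; open, the fingers measure 114 mm over their backs; the gripper's body (76 mm by 85 mm) begins 54 mm behind the grasp point. The pads swing forward as they close: fully open they stand 13 mm farther back than shut.
Start: joints at [-1.342, 0.286, 1.577, -0, 1.279, -0.15], TCP at [0.25, -0.627, 0.248] pointing down, gripper open.
Joint ranges: [-2.77, 2.77], [-0.9, 2.22], [0.21, 2.48], [-1.53, 4.67], [0.24, 2.81], [-2.84, 2.84]. Speed limits (rad/s): [2.79, 2.79, 3.14, 3.14, 3.14, 3.14].

## Interface

Orientations are given as a unit quaternion [x, y, z, w].
In Python, from plant import monitor, imaging, workorder, ctrl gives the robot as it stands.
- The arm moves only by the tool send_rows, never from a script. Its argument "rows" is a list of rows, each a list of 4 numbers: the shift along the world's x, y, z normalised to -1 to 1, where 1 is 0.3 m, then the turn about the world's z normalised to -1 to 1, where 1 is 360 degrees. A call has 1 to 20 rows; each row is the pose to reach, as a shift and turn from the pose commanded when the call began, turning the shorter way round; what a row does not reach only later rows make up. A row lasts 1/8 s, in which the tool goes at most 62.5 mm and 10.7 degrees, less where a joint would pass 70% of its speed; a pose out of reach is approached as far as the arm can. A call with a number of a shift or a turn outside -1 to 1 is refused whole. A call with a gripper value outside its range is refused whole. "jaw" is the closure, from 0 (fully open) to 1 (shut), set as the call begins (left out, the last holds). The fingers move at their own pace and stop on an object; "newtons" is the grip in N (left out, the last holds). Time passes only in rows, so rows that repeat a pose let the fingers close. It gives the time, the measured TCP pose, the force and the opening at its end, in the units of the state.
- monitor.get_state(): the state, without advancing time (a new reading comes with each control period).
- imaging.read_camera(name): name is "side" or "top"; returns the picture (400x640x3 uint8, red, green, blue); there is no depth.
- imaging.calibration(name): a dict with "intrinsics" (3x3 intrinsics, pixels), "cam_to_world" (4x4, takes a point from camera to world coordinates). Camera axes: x right, y up, looking along -z (the intrinsics and any distortion apply to the point x, -y, -z); pixel columns grow to the right and rows downward; lengths in m; the calibration is good to about 2 mm. A picture is of the moment at which its call begins. calibration takes no time and is no camera call.
- workorder.sign_off(): hands the job in, once; it reports no verdict.
The state is a dict: "time": time; "qpos": joint angles; "dq": joint speeds; "joint_efforts": joint torques, N m; "eef_pos": TCP position; "tcp_rot": TCP orientation; "contact_force": force on the tool from outside, world axes, zero at the start; "wrist_torque": the same for the moment, N m; "opening": opening from 0.0 (shut) to 1.0 (fully open).
Only numpy, scipy, OpenCV 4.12 (cv2) and the standard library are available. Lean on these libraries where they do the work, as an engineer would, in place of code of your own. Each camera call takes 0.05 s, during which the arm holds its last target.

## Working session

There is one attempt and no reset: what is moved stays moved. The work goes in short steps, Python scripts to look and compute and a tool call to move; the robot and the scene stay as the last step left them, time stands still between calls to the robot, and variables do not carry over. Pictures are saved under pics/ and viewed, and the job is handed in when it is done.

Besides the shell and the picture viewer there is one more tool, called after "Call:" by a JSON object that holds its "name" and its "arguments". send_rows: Moves the arm, as the interface text tells. Scaled input: -1 to 1 covers 0.3 m each way for a shift and 360 degrees each way for a turn. Its arguments: {"type":"object","properties":{"rows":{"type":"array"},"jaw":{"type":"number"},"newtons":{"type":"number"}},"required":["rows"]}

```bash
ls; mkdir -p pics; python3 - <<'E'
from plant import monitor, imaging, workorder, ctrl
import cv2
for n in("top","side"):
    im=imaging.read_camera(n); cv2.imwrite(f"pics/{n}0.png",im[:,:,::-1])
    c=imaging.calibration(n); print(n,c)
s=monitor.get_state(); print(s); print(ctrl.tip_reach)
E
```

```text
pics
top {'intrinsics': array([[425.44230053,   0.        , 320.40756942],
       [  0.        , 425.44230053, 200.86194859],
       [  0.        ,   0.        ,   1.        ]]), 'cam_to_world': array([[ 0.01926159,  0.98872331, -0.14850994,  0.42321726],
       [-0.99979403,  0.01999758,  0.0034641 , -0.01564997],
       [ 0.00639488,  0.14841263,  0.98890485,  1.23748917],
       [ 0.        ,  0.        ,  0.        ,  1.        ]])}
side {'intrinsics': array([[507.90491816,   0.        , 323.67871493],
       [  0.        , 507.90491816, 195.12023896],
       [  0.        ,   0.        ,   1.        ]]), 'cam_to_world': array([[-0.96373444,  0.16676316, -0.20834099,  0.37718262],
       [-0.26585464, -0.53215579,  0.80382307,  0.96795574],
       [ 0.02317821,  0.8300604 ,  0.55719162,  0.68792129],
       [ 0.        ,  0.        ,  0.        ,  1.        ]])}
{'time': 0.1, 'qpos': array([-1.34199120e+00,  2.87077942e-01,  1.57801610e+00, -7.64367761e-07,
        1.27860650e+00, -1.50016742e-01]), 'dq': array([ 0.00090969, -0.00268808, -0.00222294, -0.00098469, -0.00016135,
       -0.00070671]), 'joint_efforts': array([ 5.69871681e-04, -4.07298088e+01, -2.93700027e+01, -1.46652364e-04,
        3.38814141e-03,  9.22303684e-06]), 'eef_pos': array([ 0.24952262, -0.62659176,  0.24709274]), 'tcp_rot': array([ 9.82114749e-01,  1.88280402e-01, -4.18740900e-05, -1.05311111e-03]), 'contact_force': array([-0.2829681 ,  0.69576693, -0.65313623]), 'wrist_torque': array([-0.00098552,  0.05133442,  0.02901973]), 'opening': 1.0008285420063334}
0.017
```

View pics/top0.png

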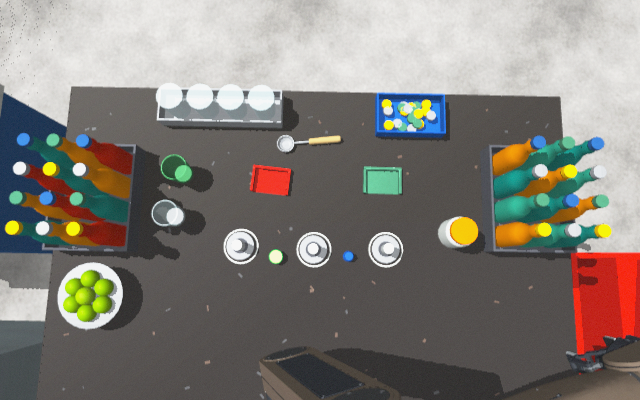

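View pics/side0.png

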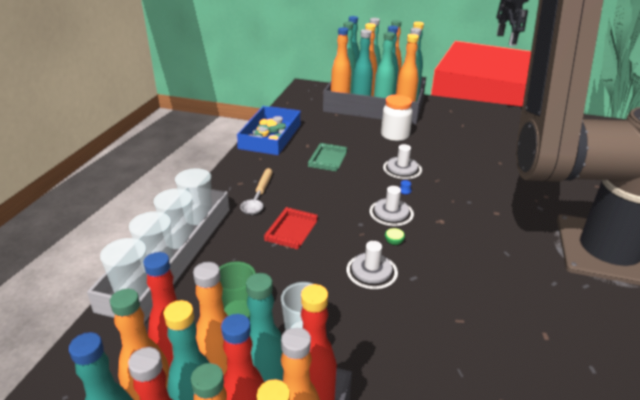

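The top view shows the feet on rings near (241,246), (313,250) and (386,250). The lime is at (276,257), the stopper at (348,256), the red bay at (271,181) and the green bay at (382,181). Next I measure these precisely.

```bash
cat > h.py <<'E'
import numpy as np, cv2
from plant import imaging
def px2w(n,u,v,z=0.):
    c=imaging.calibration(n);K=c["intrinsics"];T=c["cam_to_world"]
    d=np.array([(u-K[0,2])/K[0,0],-(v-K[1,2])/K[1,1],-1.]); d=T[:3,:3]@d; o=T[:3,3]
    return (o+d*(z-o[2])/d[2])
def w2px(n,p):
    c=imaging.calibration(n);K=c["intrinsics"];T=c["cam_to_world"]
    q=T[:3,:3].T@(np.array(p)-T[:3,3]); return np.array([K[0,2]+K[0,0]*q[0]/-q[2],K[1,2]+K[1,1]*q[1]/q[2]])
E
python3 - <<'E'
from h import *
im=cv2.imread("pics/top0.png")
hsv=cv2.cvtColor(im,cv2.COLOR_BGR2HSV)
def comp(mask,u0,u1,v0,v1):
    m=np.zeros_like(mask);m[v0:v1,u0:u1]=mask[v0:v1,u0:u1]
    return m
# rings
g=cv2.cvtColor(im,cv2.COLOR_BGR2GRAY)
for u,v in((241,246),(313,250),(386,250)):
    m=comp((g>150).astype(np.uint8),u-24,u+24,v-24,v+24)
    pts=np.argwhere(m)[:,::-1].astype(np.float32)
    r=np.hypot(*(pts-[u,v]).T); 
    hull=cv2.convexHull(pts)
    w=np.array([px2w("top",*p)[:2] for p in hull[:,0]])
    A=np.c_[2*w,np.ones(len(w))];s=np.linalg.lstsq(A,(w**2).sum(1),rcond=None)[0]
    print("ring",s[:2],"r",np.sqrt(s[2]+s[0]**2+s[1]**2))
for name,m,box,z in(("red",((hsv[...,0]<8)|(hsv[...,0]>172))&(hsv[...,1]>150)&(hsv[...,2]>90),(240,305,155,205),.007),
  ("green",(hsv[...,0]>60)&(hsv[...,0]<95)&(hsv[...,1]>80)&(hsv[...,2]>60),(350,415,155,205),.007),
  ("lime",(hsv[...,1]>60)&(hsv[...,2]>110),(262,290,245,270),.018),("stop",(hsv[...,0]>95)&(hsv[...,0]<130)&(hsv[...,1]>120)&(hsv[...,2]>80),(335,362,245,270),.018)):
    m=comp(m.astype(np.uint8),*box); pts=np.argwhere(m)[:,::-1].astype(np.float32)
    rr=cv2.minAreaRect(pts); print(name,len(pts),rr[0],rr[1],rr[2],[px2w("top",*p,z)[:2].round(4) for p in cv2.boxPoints(rr)],px2w("top",*rr[0],z)[:2])
c=cv2.resize(im[150:280,220:420],None,fx=4,fy=4,interpolation=cv2.INTER_CUBIC);cv2.imwrite("pics/crop0.png",c)
E
```

```text
ring [0.47268339 0.20811821] r 0.05107108512529623
ring [ 0.46742587 -0.00274169] r 0.0509722642260028
ring [ 0.47147899 -0.21075386] r 0.050853742723581355
red 1044 (270.11541748046875, 179.5769500732422) (38.32673263549805, 27.41167449951172) 7.125016689300537 [array([0.6336, 0.1888]), array([0.7155, 0.1823]), array([0.7034, 0.0694]), array([0.6218, 0.0769])] [0.66837801 0.12932186]
green 1057 (382.01611328125, 180.01719665527344) (38.81178283691406, 27.218217849731445) 1.9091522693634033 [array([ 0.6339, -0.142 ]), array([ 0.7157, -0.1443]), array([ 0.7142, -0.2594]), array([ 0.6324, -0.256 ])] [ 0.67383294 -0.2004228 ]
lime 67 (275.0, 256.0) (14.0, 14.0) 90.0 [array([0.4647, 0.1266]), array([0.4655, 0.0868]), array([0.4261, 0.0855]), array([0.4253, 0.1252])] [0.44535557 0.10602124]
stop 96 (348.0, 256.0) (10.0, 10.0) 90.0 [array([ 0.4632, -0.0871]), array([ 0.4638, -0.1156]), array([ 0.4356, -0.1158]), array([ 0.435 , -0.0874])] [ 0.44937922 -0.10144697]
```

View pics/crop0.png

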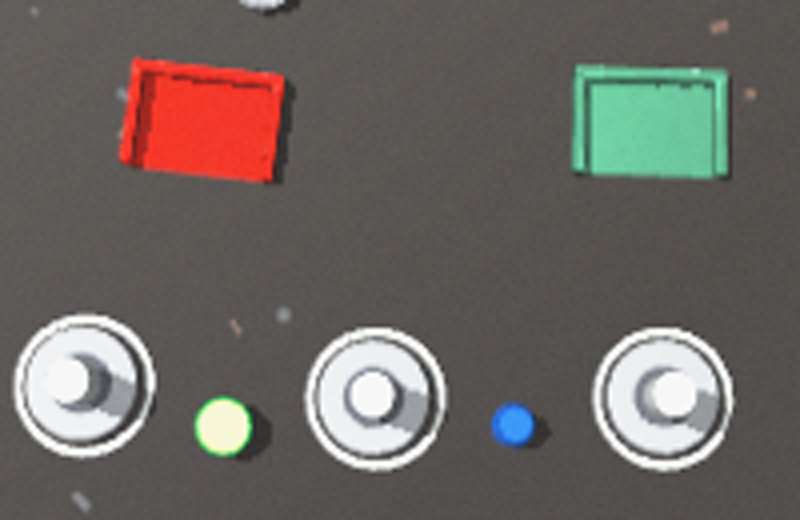

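```bash
python3 - <<'E'
from h import *
from scipy.optimize import minimize
im=cv2.imread("pics/top0.png"); hsv=cv2.cvtColor(im,cv2.COLOR_BGR2HSV)
R=((hsv[...,0]<8)|(hsv[...,0]>172))&(hsv[...,1]>130)&(hsv[...,2]>60)
G=(hsv[...,0]>60)&(hsv[...,0]<95)&(hsv[...,1]>70)&(hsv[...,2]>40)
S=8
for nm,m,box,x0 in(("red",R,(240,305,155,205),[.66,.13,-.09]),("green",G,(350,415,155,205),[.665,-.2,-.02])):
    u0,u1,v0,v1=box; M=m[v0:v1,u0:u1].astype(np.float32)
    def sil(p):
        x,y,a=p;c,s=np.cos(a),np.sin(a); P=[]
        for z in(0,.014):
            for X in(-.03,.048):
                for Y in(-.056,.056): P.append(w2px("top",[x+c*X-s*Y,y+s*X+c*Y,z]))
        P=(np.array(P)-[u0-.5,v0-.5])*S
        hull=cv2.convexHull(P.astype(np.float32))
        I=np.zeros((M.shape[0]*S,M.shape[1]*S),np.uint8);cv2.fillPoly(I,[np.round(hull).astype(np.int32)],1)
        return cv2.resize(I.astype(np.float32),M.shape[::-1],interpolation=cv2.INTER_AREA)
    f=lambda p:((sil(p)-M)**2).sum()
    r=minimize(f,x0,method="Nelder-Mead",options=dict(initial_simplex=[x0]+[[x0[j]+(.01,.01,.06)[j]*(i==j) for j in range(3)] for i in range(3)]))
    print(nm,r.x,np.degrees(r.x[2]),r.fun,M.sum())
# stem tops: bright blobs
g=cv2.cvtColor(im,cv2.COLOR_BGR2GRAY)
for u,v in((238.3,244.8),(313,248.5),(388.3,248.5)): print(px2w("top",u,v,.065)[:2])
for n,u,v,z in(("jar",463,231,.11),("glassa",170,213,.045),("bottle r",500,200,.0),("spoon",340,140,0)):print(n,px2w("top",u,v,z)[:2])
E
```

```text
red [ 0.65942194  0.12979319 -0.09378491] -5.37347929415799 18.474853515625 1062.0
green [ 0.66509713 -0.19993648 -0.00437373] -0.25059614315229284 11.193115234375 1060.0
[0.47298823 0.20290825]
[ 0.46689758 -0.00200337]
[ 0.47092607 -0.20853677]
jar [ 0.51923115 -0.40001491]
glassa [0.55918026 0.40296094]
bottle r [ 0.62234427 -0.54968915]
spoon [ 0.7952645  -0.07532008]
```

Call:
{"name": "send_rows", "arguments": {"rows": [[0.5, 0.93, -0.17, 0.19], [0.5, 0.93, -0.17, 0.19], [0.5, 0.93, -0.17, 0.19], [0.5, 0.93, -0.17, 0.19], [0.5, 0.93, -0.17, 0.19], [0.5, 0.93, -0.17, 0.19], [0.5, 0.93, -0.17, 0.19], [0.5, 0.93, -0.17, 0.19]], "jaw": 0.47, "newtons": 20}}

```text
time: 1.1
eef_pos: [0.3996, -0.3476, 0.1969]
tcp_rot: [0.707, 0.708, 0.0, -0.0]
contact_force: [-0.7, 0.1, 0.7]
opening: 0.528
```

Call:
{"name": "send_rows", "arguments": {"rows": [[0.237, 0.462, -0.32, 0], [0.237, 0.462, -0.32, 0], [0.237, 0.462, -0.32, 0], [0.237, 0.462, -0.32, 0], [0.237, 0.462, -0.32, 0]]}}

```text
time: 1.72
eef_pos: [0.471, -0.2101, 0.1016]
tcp_rot: [0.707, 0.708, -0.0, 0.0]
contact_force: [-0.3, 0.3, -0.1]
opening: 0.526
```

```bash
python3 - <<'E'
from h import *
from plant import monitor
im=imaging.read_camera("side")[:,:,::-1]
cv2.imwrite("pics/s1.png",cv2.resize(im[60:300,300:500],None,fx=3,fy=2.5)[:600])
s=monitor.get_state();print(s["eef_pos"],s["contact_force"],s["qpos"])
E
```

```text
[ 0.47115765 -0.21080553  0.10224995] [ 1.16193503 -0.12644147  0.91471714] [-6.17321378e-01  1.11274105e-01  2.07205909e+00 -3.50547031e-04
  9.56285611e-01 -6.17499002e-01]
```

View pics/s1.png

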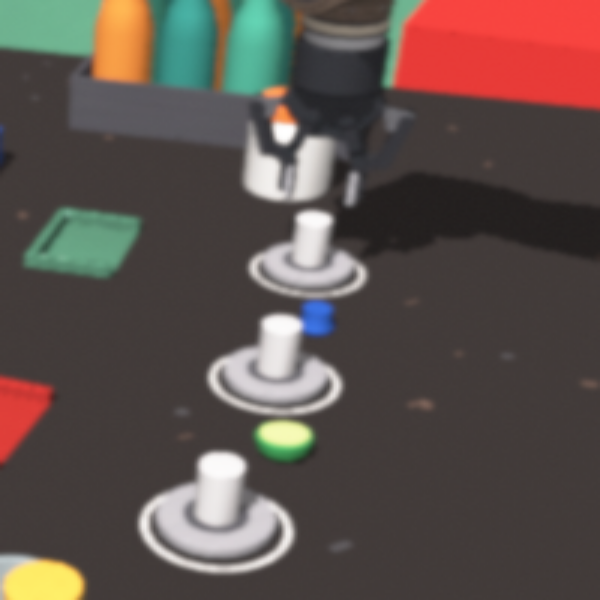

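Call:
{"name": "send_rows", "arguments": {"rows": [[0, 0, -0.09, 0], [0, 0, -0.19, 0], [0, 0, -0.19, 0], [0, 0, -0.19, 0]]}}

```text
time: 2.28
eef_pos: [0.4715, -0.211, 0.0459]
tcp_rot: [0.707, 0.707, 0.0, 0.001]
contact_force: [-0.1, 0.0, -0.6]
opening: 0.53
```

Call:
{"name": "send_rows", "arguments": {"rows": [[0, 0, 0, 0], [0, 0, 0, 0], [0, 0, 0, 0]], "jaw": 0.58}}

```text
time: 2.65
eef_pos: [0.471, -0.2097, 0.0449]
tcp_rot: [0.706, 0.708, 0.0, 0.001]
contact_force: [-0.3, -0.3, 0.1]
opening: 0.419
```

Call:
{"name": "send_rows", "arguments": {"rows": [[0.017, 0, 0, 0], [0.033, 0, 0, 0], [0.05, 0, 0, 0], [0.067, 0, 0, 0]]}}

```text
time: 3.15
eef_pos: [0.4882, -0.2087, 0.0436]
tcp_rot: [0.706, 0.708, -0.002, -0.004]
contact_force: [-8.8, 0.7, 5.4]
opening: 0.425
```

Call:
{"name": "send_rows", "arguments": {"rows": [[0.017, 0, 0, 0]]}}

```text
time: 3.28
eef_pos: [0.4933, -0.2087, 0.0436]
tcp_rot: [0.706, 0.708, -0.002, -0.004]
contact_force: [-9.3, 0.0, 5.3]
opening: 0.422
```

Call:
{"name": "send_rows", "arguments": {"rows": [[0.017, 0, 0, 0]]}}

```text
time: 3.4
eef_pos: [0.4983, -0.2087, 0.0435]
tcp_rot: [0.706, 0.708, -0.002, -0.004]
contact_force: [-9.2, 0.3, 5.2]
opening: 0.419
```

Call:
{"name": "send_rows", "arguments": {"rows": [[0.017, 0, 0, 0]]}}

```text
time: 3.52
eef_pos: [0.5034, -0.2087, 0.0435]
tcp_rot: [0.706, 0.708, -0.002, -0.004]
contact_force: [-8.5, -0.4, 5.7]
opening: 0.418
```

Call:
{"name": "send_rows", "arguments": {"rows": [[0.017, 0, 0, 0]]}}

```text
time: 3.65
eef_pos: [0.5085, -0.2087, 0.0435]
tcp_rot: [0.706, 0.708, -0.002, -0.004]
contact_force: [-9.4, 0.2, 6.3]
opening: 0.415
```

Call:
{"name": "send_rows", "arguments": {"rows": [[0.017, 0, 0, 0]]}}

```text
time: 3.78
eef_pos: [0.5136, -0.2088, 0.0436]
tcp_rot: [0.706, 0.708, -0.002, -0.004]
contact_force: [-9.3, 0.4, 6.1]
opening: 0.425
```

Call:
{"name": "send_rows", "arguments": {"rows": [[0.017, 0, 0, 0]]}}

```text
time: 3.9
eef_pos: [0.5187, -0.2087, 0.0435]
tcp_rot: [0.706, 0.708, -0.002, -0.004]
contact_force: [-9.5, -1.1, 6.3]
opening: 0.418
```

```bash
python3 - <<'E'
from h import *
from plant import monitor
im=imaging.read_camera("side")[:,:,::-1]
print(w2px("side",[.52,-.209,0]),w2px("top",[.52,-.209,0]))
cv2.imwrite("pics/s2.png",cv2.resize(im[90:210,330:470],None,fx=5,fy=5,interpolation=cv2.INTER_CUBIC))
im=imaging.read_camera("top")[:,:,::-1]
cv2.imwrite("pics/t2.png",cv2.resize(im[160:280,330:450],None,fx=5,fy=5,interpolation=cv2.INTER_CUBIC))
s=monitor.get_state();print(s["eef_pos"],s["contact_force"],s["wrist_torque"])
E
```

```text
[383.21531208 165.55145958] [384.7186262  232.40060701]
[ 0.52037276 -0.20898709  0.04358991] [-4.01743554 -0.94315708  1.69853036] [0.00986233 0.61206563 0.02477974]
```

View pics/s2.png

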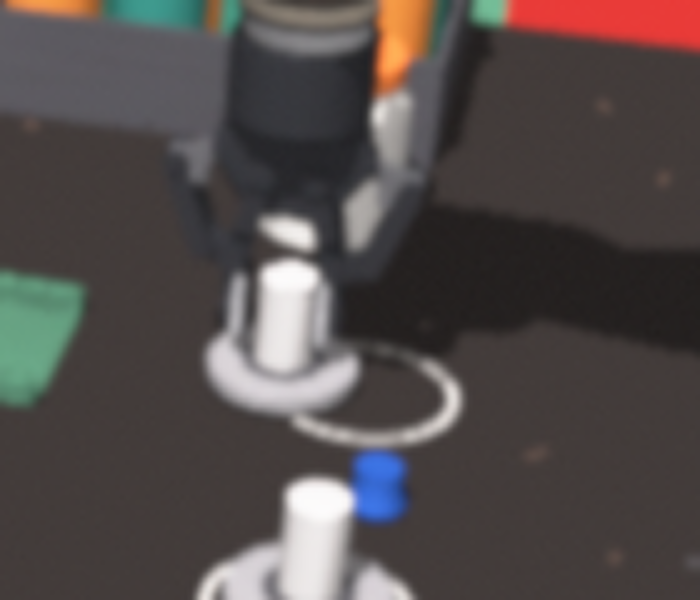

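View pics/t2.png

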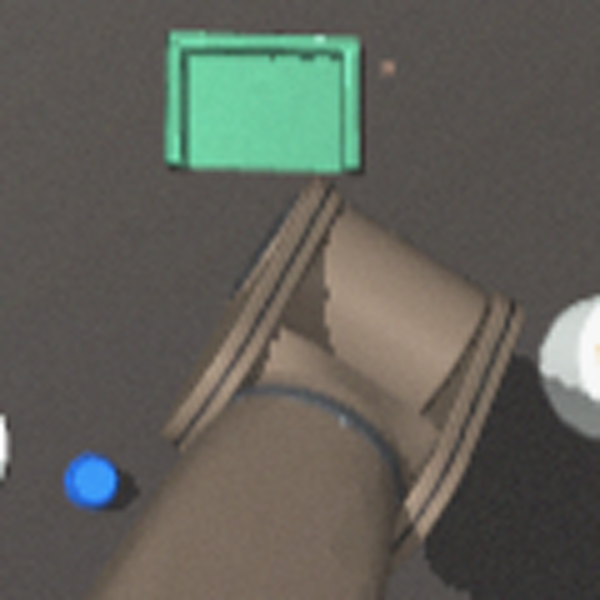

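Call:
{"name": "send_rows", "arguments": {"rows": [[0, 0, 0, 0], [0, 0, 0, 0], [0, 0, 0.19, 0], [-0.18, 0.69, 0.19, 0], [-0.18, 0.69, 0.19, 0], [-0.18, 0.69, 0.19, 0], [-0.18, 0.69, 0.19, 0], [-0.18, 0.69, 0.19, 0], [-0.18, 0.69, 0.1, 0], [-0.18, 0.69, 0, 0], [-0.18, 0.69, 0, 0]], "jaw": 0.47}}

```text
time: 5.38
eef_pos: [0.4661, -0.0031, 0.0425]
tcp_rot: [0.707, 0.707, -0.001, -0.002]
contact_force: [0.9, 0.6, 0.3]
opening: 0.53
```

Call:
{"name": "send_rows", "arguments": {"rows": [[0, 0, 0, 0], [0, 0, 0, 0], [0, 0, 0, 0]], "jaw": 0.58}}

```text
time: 5.75
eef_pos: [0.4683, -0.0028, 0.0454]
tcp_rot: [0.707, 0.708, 0.001, 0.001]
contact_force: [0.1, -0.0, 0.1]
opening: 0.416
```

Call:
{"name": "send_rows", "arguments": {"rows": [[0.017, 0, 0, 0], [0.033, 0, 0, 0], [0.05, 0, 0, 0], [0.067, 0, 0, 0]]}}

```text
time: 6.25
eef_pos: [0.4877, -0.0025, 0.0442]
tcp_rot: [0.706, 0.708, -0.0, -0.0]
contact_force: [-2.9, 0.8, 1.3]
opening: 0.424
```

Call:
{"name": "send_rows", "arguments": {"rows": [[0.017, 0, 0, 0]]}}

```text
time: 6.38
eef_pos: [0.4929, -0.0025, 0.0442]
tcp_rot: [0.706, 0.708, -0.0, -0.0]
contact_force: [-1.9, 0.2, 1.2]
opening: 0.419
```

Call:
{"name": "send_rows", "arguments": {"rows": [[0.017, 0, 0, 0]]}}

```text
time: 6.5
eef_pos: [0.498, -0.0025, 0.0442]
tcp_rot: [0.706, 0.708, -0.0, -0.0]
contact_force: [-1.5, -1.4, 1.3]
opening: 0.422
```

Call:
{"name": "send_rows", "arguments": {"rows": [[0.017, 0, 0, 0]]}}

```text
time: 6.62
eef_pos: [0.5031, -0.0025, 0.0442]
tcp_rot: [0.706, 0.708, -0.0, -0.0]
contact_force: [-2.2, 0.2, 0.2]
opening: 0.423
```

Call:
{"name": "send_rows", "arguments": {"rows": [[0.017, 0, 0, 0]]}}

```text
time: 6.75
eef_pos: [0.5082, -0.0025, 0.0442]
tcp_rot: [0.706, 0.708, -0.0, -0.0]
contact_force: [-1.9, -0.1, -0.2]
opening: 0.417
```

Call:
{"name": "send_rows", "arguments": {"rows": [[0.017, 0, 0, 0]]}}

```text
time: 6.88
eef_pos: [0.5133, -0.0025, 0.0442]
tcp_rot: [0.706, 0.708, -0.0, -0.0]
contact_force: [-1.1, 0.7, 0.9]
opening: 0.418
```

```bash
python3 - <<'E'
from h import *
from plant import monitor
im=imaging.read_camera("side")[:,:,::-1]
cv2.imwrite("pics/s3.png",cv2.resize(im[120:260,320:460],None,fx=4,fy=4,interpolation=cv2.INTER_CUBIC))
s=monitor.get_state();print(s["eef_pos"],s["contact_force"],s["wrist_torque"])
E
```

```text
[ 0.51431189 -0.00265466  0.04454379] [ 0.60135547 -0.18468462 -0.47715639] [0.03675858 0.06862262 0.03396541]
```

View pics/s3.png

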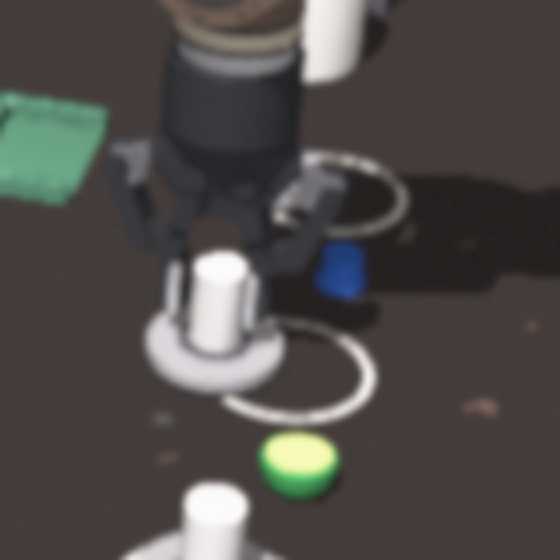

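Call:
{"name": "send_rows", "arguments": {"rows": [[0, 0, 0, 0], [0, 0, 0, 0], [0, 0, 0.19, 0], [-0.137, 0.695, 0.19, 0], [-0.137, 0.695, 0.19, 0], [-0.137, 0.695, 0.19, 0], [-0.137, 0.695, 0.19, 0], [-0.137, 0.695, 0.19, 0], [-0.137, 0.695, 0.1, 0], [-0.137, 0.695, 0, 0], [-0.137, 0.695, 0, 0]], "jaw": 0.47}}

```text
time: 8.3
eef_pos: [0.4702, 0.2044, 0.0421]
tcp_rot: [0.707, 0.707, -0.002, -0.001]
contact_force: [0.3, -0.4, -0.3]
opening: 0.53
```

Call:
{"name": "send_rows", "arguments": {"rows": [[0, 0, 0, 0], [0, 0, 0, 0], [0, 0, 0, 0]], "jaw": 0.58}}

```text
time: 8.68
eef_pos: [0.4727, 0.206, 0.0455]
tcp_rot: [0.707, 0.708, 0.001, 0.001]
contact_force: [-0.5, -0.2, -0.2]
opening: 0.422
```

Call:
{"name": "send_rows", "arguments": {"rows": [[0.017, 0, 0, 0], [0.033, 0, 0, 0], [0.05, 0, 0, 0], [0.067, 0, 0, 0]]}}

```text
time: 9.18
eef_pos: [0.4918, 0.206, 0.044]
tcp_rot: [0.706, 0.708, -0.001, -0.001]
contact_force: [-5.1, -0.5, 1.4]
opening: 0.422
```

Call:
{"name": "send_rows", "arguments": {"rows": [[0.017, 0, 0, 0]]}}

```text
time: 9.3
eef_pos: [0.4972, 0.206, 0.044]
tcp_rot: [0.706, 0.708, -0.0, -0.0]
contact_force: [-4.2, -0.4, 0.5]
opening: 0.419
```

Call:
{"name": "send_rows", "arguments": {"rows": [[0.017, 0, 0, 0]]}}

```text
time: 9.43
eef_pos: [0.5025, 0.2059, 0.044]
tcp_rot: [0.706, 0.708, -0.0, -0.0]
contact_force: [-3.7, -0.7, -1.3]
opening: 0.423
```

Call:
{"name": "send_rows", "arguments": {"rows": [[0.017, 0, 0, 0]]}}

```text
time: 9.55
eef_pos: [0.5076, 0.2059, 0.044]
tcp_rot: [0.706, 0.708, -0.0, 0.0]
contact_force: [-3.7, 0.8, 0.2]
opening: 0.421
```

Call:
{"name": "send_rows", "arguments": {"rows": [[0.017, 0, 0, 0]]}}

```text
time: 9.68
eef_pos: [0.5127, 0.2059, 0.0441]
tcp_rot: [0.706, 0.708, -0.0, 0.0]
contact_force: [-3.5, 0.4, -0.9]
opening: 0.424
```

Call:
{"name": "send_rows", "arguments": {"rows": [[0.017, 0, 0, 0]]}}

```text
time: 9.8
eef_pos: [0.5179, 0.2059, 0.0441]
tcp_rot: [0.706, 0.708, -0.0, 0.0]
contact_force: [-3.3, -0.2, -1.7]
opening: 0.423
```

```bash
python3 - <<'E'
from h import *
from plant import monitor
im=imaging.read_camera("side")[:,:,::-1]
cv2.imwrite("pics/s4.png",cv2.resize(im[90:330,270:470],None,fx=3,fy=2.5,interpolation=cv2.INTER_CUBIC))
s=monitor.get_state();print(s["eef_pos"],s["contact_force"],s["wrist_torque"])
E
```

```text
[0.51890463 0.20593939 0.04445286] [-1.65931774 -0.17467093 -0.711966  ] [-0.00338152  0.21822116  0.00650599]
```

View pics/s4.png

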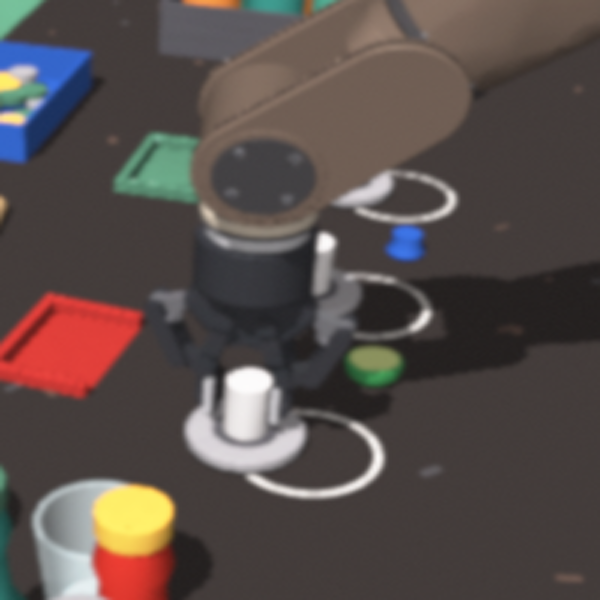

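Call:
{"name": "send_rows", "arguments": {"rows": [[-0.017, 0, 0, 0], [-0.034, 0, 0, 0], [-0.051, 0, 0, 0], [-0.068, 0, 0, 0], [-0.085, 0, 0, 0], [-0.102, 0, 0, 0], [-0.119, 0, 0, 0], [-0.136, 0, 0, 0], [-0.153, 0, 0, 0], [-0.167, 0, 0, 0], [-0.167, 0, 0, 0]]}}

```text
time: 11.22
eef_pos: [0.4658, 0.2058, 0.0436]
tcp_rot: [0.706, 0.708, -0.001, -0.001]
contact_force: [2.1, -0.9, 1.8]
opening: 0.416
```

Call:
{"name": "send_rows", "arguments": {"rows": [[0, 0, 0, 0], [0, 0, 0, 0], [0, 0, 0.19, 0], [0, 0, 0.23, 0], [0.16, -0.695, 0.23, 0.216], [0.16, -0.695, 0.23, 0.216], [0.16, -0.695, 0.23, 0.216], [0.16, -0.695, 0.23, 0.216], [0.16, -0.695, 0.23, 0.216], [0.16, -0.695, 0.23, 0.216], [0.16, -0.695, 0.23, 0.216], [0.16, -0.695, 0.23, 0.216], [0.16, -0.695, 0.23, 0.216]], "jaw": 0.44}}

```text
time: 12.85
eef_pos: [0.5145, -0.0023, 0.1123]
tcp_rot: [0.106, 0.994, 0.0, -0.001]
contact_force: [0.1, 0.5, 0.4]
opening: 0.558
```

```bash
python3 - <<'E'
from h import *
from plant import monitor
im=imaging.read_camera("side")[:,:,::-1]
cv2.imwrite("pics/s5.png",cv2.resize(im[90:330,270:470],None,fx=3,fy=2.5,interpolation=cv2.INTER_CUBIC))
im=imaging.read_camera("top")[:,:,::-1]
cv2.imwrite("pics/t5.png",cv2.resize(im[140:290,210:430],None,fx=3.6,fy=3.6,interpolation=cv2.INTER_CUBIC))
s=monitor.get_state();print(s["eef_pos"],s["contact_force"],s["tcp_rot"],s["qpos"])
for p in ([.517,-.0025,.065],[.523,-.209,.065],[.465,.206,.065]): print(w2px("side",p),w2px("top",p))
E
```

```text
[ 0.51486105 -0.00238721  0.11268718] [ 0.10138036 -0.77057543  0.28871836] [ 1.06607628e-01  9.94300836e-01  9.90618077e-05 -8.06859768e-04] [-2.01906513e-01  9.38918517e-02  2.06847310e+00  5.29519010e-05
  9.80852942e-01 -1.55911105e+00]
[371.47615353 185.15457146] [313.57693096 230.2399651 ]
[384.2850246  143.85948501] [388.38392584 229.54701313]
[377.43637215 245.47049672] [237.03052172 247.70706949]
```

View pics/s5.png

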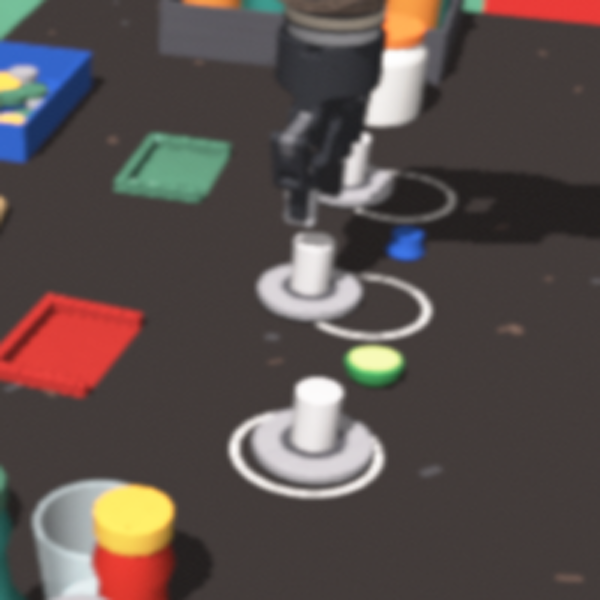

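View pics/t5.png

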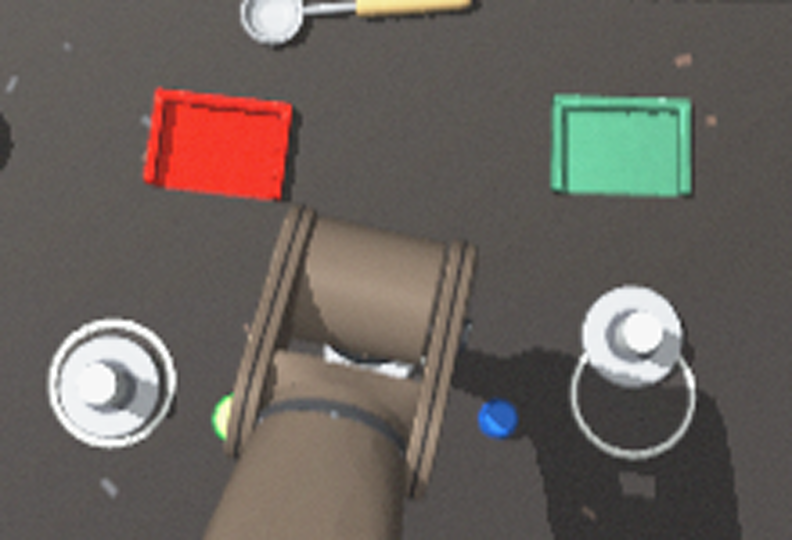

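Call:
{"name": "send_rows", "arguments": {"rows": [[-0.01, 0, -0.1, 0], [-0.01, 0, -0.2, 0], [-0.01, 0, -0.227, 0], [-0.01, 0, -0.227, 0]]}}

```text
time: 13.45
eef_pos: [0.5122, -0.0025, 0.045]
tcp_rot: [0.106, 0.994, 0.0, -0.001]
contact_force: [0.0, 0.1, 0.3]
opening: 0.56
```

Call:
{"name": "send_rows", "arguments": {"rows": [[0, 0, 0, 0], [0, 0, 0, 0], [0.006, 0.025, 0, 0], [0.012, 0.05, 0, 0], [0.018, 0.075, 0, 0], [0.024, 0.1, 0, 0], [0.03, 0.125, 0, 0], [0.036, 0.15, 0, 0], [0.042, 0.175, 0, 0], [0.048, 0.2, 0, 0]], "jaw": 0.59}}

```text
time: 14.7
eef_pos: [0.5269, 0.058, 0.0452]
tcp_rot: [0.106, 0.994, -0.0, -0.0]
contact_force: [-0.5, -1.8, 1.7]
opening: 0.408
```

```bash
python3 - <<'E'
from h import *
from plant import monitor
im=imaging.read_camera("side")[:,:,::-1]
cv2.imwrite("pics/s6.png",cv2.resize(im[90:330,270:470],None,fx=3,fy=2.5,interpolation=cv2.INTER_CUBIC))
s=monitor.get_state();print(s["eef_pos"],s["contact_force"],s["opening"])
for p in ([.526,.058,.065],[.526,.05,.065]): print(w2px("side",p))
E
```

```text
[0.52703507 0.05885126 0.04516269] [ 0.01190792 -0.60066662 -0.97218148] 0.41033439471474675
[362.15712229 198.78547404]
[362.90337524 196.82676978]
```

View pics/s6.png

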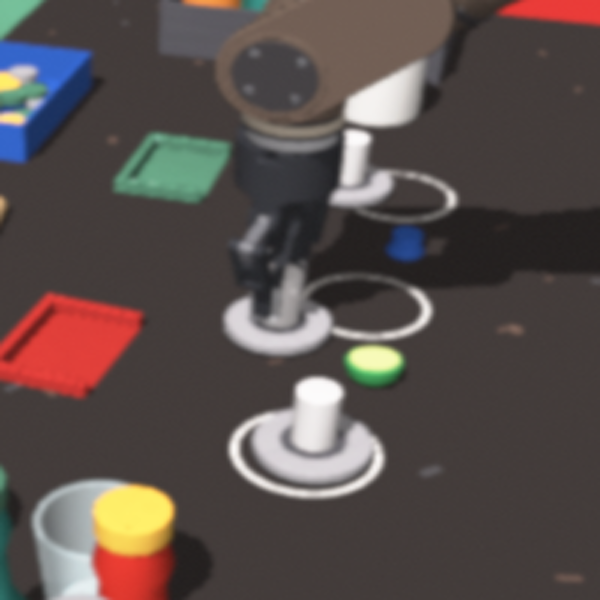

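```bash
python3 - <<'E'
from h import *
for nm,u,v in(("foot2",278,321),("foot1",313,444)): print(nm,px2w("side",270+u/3,90+v/2.5,.012))
# discs by centre: check finger tip
print([(w2px("side",p)-[270,90])*[3,2.5] for p in([.53,.077,.028],[.527,.058,.065],[.52,.052,.065])])
im=cv2.imread("pics/t5.png")
print("foot3 disc",px2w("top",210+632/3.6,140+336/3.6,.015),"foot1",px2w("top",210+110/3.6,140+384/3.6,.015), "ring1",px2w("top",210+112.5/3.6,140+383/3.6,0))
E
```

```text
foot2 [0.52150963 0.05697577 0.012     ]
foot1 [0.4659503  0.21065825 0.012     ]
[array([262.49802187, 317.61361855]), array([275.12645529, 271.77115528]), array([286.19982497, 269.43337312])]
foot3 disc [ 0.51619139 -0.20905637  0.015     ] foot1 [0.46993169 0.20554137 0.015     ] ring1 [0.47134272 0.20628783 0.        ]
```

Call:
{"name": "send_rows", "arguments": {"rows": [[0.0, 0.025, 0, 0], [0.004, 0.05, 0, 0], [0.008, 0.075, 0, 0], [0.012, 0.1, 0, 0], [0.016, 0.125, 0, 0], [0.02, 0.15, 0, 0], [0.024, 0.175, 0, 0], [0.028, 0.2, 0, 0], [0.032, 0.225, 0, 0], [0.036, 0.25, 0, 0], [0.04, 0.275, 0, 0], [0.044, 0.29, 0, 0], [0.044, 0.3, 0, 0], [0.044, 0.3, 0, 0]]}}

```text
time: 16.5
eef_pos: [0.5402, 0.1479, 0.0454]
tcp_rot: [0.106, 0.994, 0.0, 0.0]
contact_force: [-0.4, -1.0, -0.2]
opening: 0.413
```

```bash
python3 - <<'E'
from h import *
from plant import monitor
im=imaging.read_camera("side")[:,:,::-1]
cv2.imwrite("pics/s7.png",cv2.resize(im[130:330,250:450],None,fx=3,fy=3,interpolation=cv2.INTER_CUBIC))
s=monitor.get_state();print(s["eef_pos"],s["contact_force"],s["opening"])
E
```

```text
[0.54023018 0.14780201 0.0454074 ] [ 0.51059569 -0.01688362 -0.02355922] 0.4099309294944545
```

View pics/s7.png

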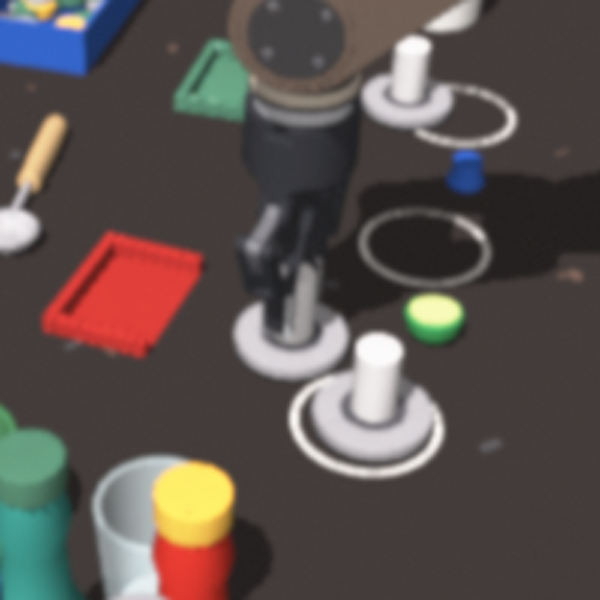

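```bash
python3 - <<'E'
from h import *
print(px2w("side",250+291/3,130+339/3,.012),px2w("side",250+373/3,130+413/3,.012))
E
```

```text
[0.53526812 0.15193549 0.012     ] [0.46591397 0.21085087 0.012     ]
```

Call:
{"name": "send_rows", "arguments": {"rows": [[0, 0, 0, 0], [-0.01, -0.005, 0, -0.02], [-0.01, -0.005, 0, -0.05], [-0.01, -0.005, 0, -0.08], [-0.01, -0.005, 0, -0.11], [-0.01, -0.005, 0, -0.14], [-0.01, -0.005, 0, -0.17], [-0.01, -0.005, 0, -0.2], [-0.01, -0.005, 0, -0.22], [-0.01, -0.005, 0, -0.237], [-0.01, -0.005, 0, -0.237]], "jaw": 0.45}}

```text
time: 17.92
eef_pos: [0.5371, 0.1459, 0.0453]
tcp_rot: [0.751, 0.66, 0.0, -0.0]
contact_force: [-0.3, 0.9, -0.6]
opening: 0.552
```

Call:
{"name": "send_rows", "arguments": {"rows": [[0, 0, 0, 0], [0, 0, 0, 0], [0, 0, 0, 0]], "jaw": 0.59}}

```text
time: 18.3
eef_pos: [0.5371, 0.146, 0.0453]
tcp_rot: [0.751, 0.66, 0.0, 0.0]
contact_force: [-0.2, 0.1, 0.1]
opening: 0.413
```

```bash
python3 - <<'E'
from h import *
from plant import monitor
im=imaging.read_camera("side")[:,:,::-1]
cv2.imwrite("pics/s8.png",cv2.resize(im[130:330,250:450],None,fx=3,fy=3,interpolation=cv2.INTER_CUBIC))
s=monitor.get_state();print(s["eef_pos"],s["contact_force"],s["opening"])
E
```

```text
[0.53704464 0.14596941 0.04523625] [0.81214189 0.29819753 0.37161093] 0.40791248430248833
```

View pics/s8.png

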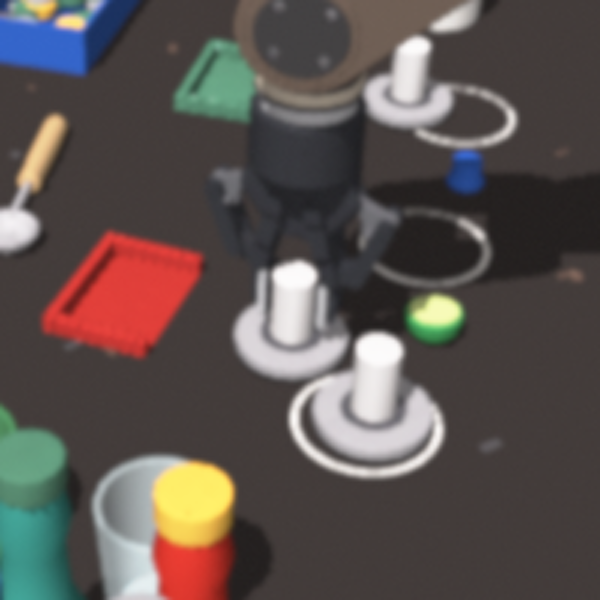

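Call:
{"name": "send_rows", "arguments": {"rows": [[0.025, -0.003, 0, 0], [0.05, -0.007, 0, 0], [0.075, -0.01, 0, 0], [0.1, -0.013, 0, 0], [0.125, -0.017, 0, 0], [0.15, -0.02, 0, 0], [0.175, -0.023, 0, 0], [0.2, -0.027, 0, 0], [0.225, -0.03, 0, 0], [0.25, -0.033, 0, 0], [0.275, -0.037, 0, 0], [0.3, -0.04, 0, 0], [0.32, -0.043, 0, 0], [0.335, -0.045, 0, 0], [0.35, -0.047, 0, 0]]}}

```text
time: 20.23
eef_pos: [0.6424, 0.1318, 0.0454]
tcp_rot: [0.752, 0.66, 0.0, 0.0]
contact_force: [-1.9, 0.6, -0.8]
opening: 0.41
```

```bash
python3 - <<'E'
from h import *
from plant import monitor
im=imaging.read_camera("side")[:,:,::-1]
cv2.imwrite("pics/s9.png",cv2.resize(im[150:290,220:360],None,fx=4,fy=4,interpolation=cv2.INTER_CUBIC))
s=monitor.get_state();print(s["eef_pos"],s["contact_force"],s["opening"])
E
```

```text
[0.64320702 0.13168104 0.04559899] [ 0.11483327  0.31232878 -1.29156465] 0.4127960424470883
```

View pics/s9.png

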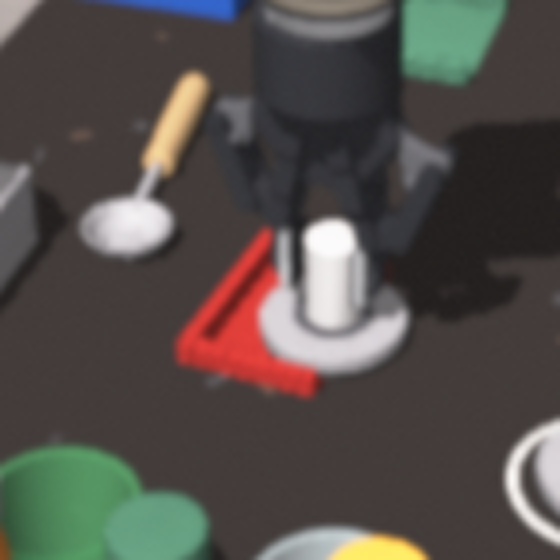

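Call:
{"name": "send_rows", "arguments": {"rows": [[0.012, -0.001, 0, 0], [0.024, -0.002, 0, 0], [0.036, -0.003, 0, 0], [0.048, -0.004, 0, 0]]}}

```text
time: 20.78
eef_pos: [0.6567, 0.1307, 0.0453]
tcp_rot: [0.752, 0.66, 0.0, 0.0]
contact_force: [-2.5, 0.5, 0.5]
opening: 0.41
```

Call:
{"name": "send_rows", "arguments": {"rows": [[0.008, -0.001, 0, 0]]}}

```text
time: 20.9
eef_pos: [0.6592, 0.1304, 0.0453]
tcp_rot: [0.752, 0.66, 0.0, 0.0]
contact_force: [-1.7, 0.6, 1.4]
opening: 0.405
```

Call:
{"name": "send_rows", "arguments": {"rows": [[0.008, -0.001, 0, 0]]}}

```text
time: 21.02
eef_pos: [0.6614, 0.1301, 0.0452]
tcp_rot: [0.752, 0.66, 0.0, -0.0]
contact_force: [-2.4, -0.4, 1.2]
opening: 0.414
```

Call:
{"name": "send_rows", "arguments": {"rows": [[0.008, -0.001, 0, 0]]}}

```text
time: 21.15
eef_pos: [0.662, 0.13, 0.0449]
tcp_rot: [0.752, 0.66, -0.002, -0.002]
contact_force: [-8.6, 0.2, 5.1]
opening: 0.412
```

Call:
{"name": "send_rows", "arguments": {"rows": [[0.008, -0.001, 0, 0]]}}

```text
time: 21.28
eef_pos: [0.6622, 0.13, 0.0444]
tcp_rot: [0.752, 0.66, -0.004, -0.004]
contact_force: [-13.8, 1.6, 8.4]
opening: 0.409
```

Call:
{"name": "send_rows", "arguments": {"rows": [[0.007, -0.001, 0, 0]]}}

```text
time: 21.4
eef_pos: [0.6624, 0.1301, 0.0441]
tcp_rot: [0.751, 0.66, -0.006, -0.006]
contact_force: [-18.9, 1.3, 11.6]
opening: 0.412
```

Call:
{"name": "send_rows", "arguments": {"rows": [[-0.012, 0.001, 0, 0], [-0.024, 0.002, 0, 0], [-0.024, 0.002, 0, 0]]}}

```text
time: 21.78
eef_pos: [0.6616, 0.1297, 0.0456]
tcp_rot: [0.752, 0.66, 0.001, 0.001]
contact_force: [-0.5, 0.7, -0.7]
opening: 0.411
```

```bash
python3 - <<'E'
from h import *
from plant import monitor
im=imaging.read_camera("side")[:,:,::-1]
cv2.imwrite("pics/s10.png",cv2.resize(im[150:290,220:360],None,fx=4,fy=4,interpolation=cv2.INTER_CUBIC))
s=monitor.get_state();print(s["eef_pos"],s["contact_force"],s["opening"])
E
```

```text
[0.66158897 0.12966079 0.04556311] [-0.41924948  0.36403831  0.17847653] 0.4087097852055811
```

View pics/s10.png

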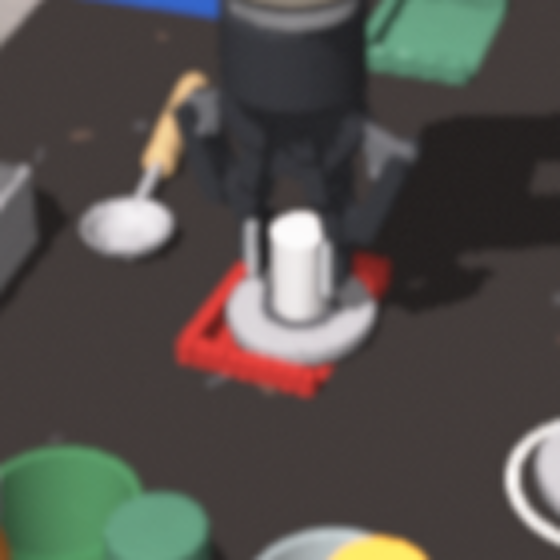

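Call:
{"name": "send_rows", "arguments": {"rows": [[0, 0, 0, 0], [0, 0, 0, 0], [0, 0, 0.12, 0], [0, 0, 0.24, 0], [-0.483, -0.93, 0.24, 0.027], [-0.483, -0.93, 0.24, 0.027], [-0.483, -0.93, 0.24, 0.027], [-0.483, -0.93, 0.24, 0.027], [-0.483, -0.93, 0.24, 0.027], [-0.483, -0.93, 0.24, 0.027], [-0.483, -0.93, 0.24, 0.027]], "jaw": 0.45}}

```text
time: 23.2
eef_pos: [0.5162, -0.1495, 0.1175]
tcp_rot: [0.693, 0.72, 0.0, 0.0]
contact_force: [0.3, -0.1, 0.7]
opening: 0.553
```

```bash
python3 - <<'E'
from h import *
from plant import monitor
im=imaging.read_camera("side")[:,:,::-1]
cv2.imwrite("pics/s11.png",cv2.resize(im[90:330,240:440],None,fx=3,fy=2.5,interpolation=cv2.INTER_CUBIC))
im=imaging.read_camera("top")[:,:,::-1]
cv2.imwrite("pics/t11.png",cv2.resize(im[140:290,210:430],None,fx=3.6,fy=3.6,interpolation=cv2.INTER_CUBIC))
s=monitor.get_state();print(s["eef_pos"],s["contact_force"],s["opening"])
E
```

```text
[ 0.51658333 -0.14838679  0.11732314] [ 0.11337373 -0.54434549 -0.42477968] 0.5486497156941056
```

View pics/s11.png

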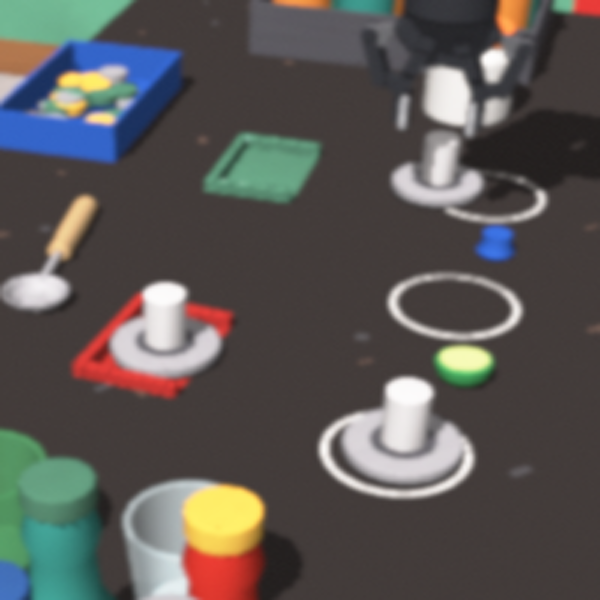

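View pics/t11.png

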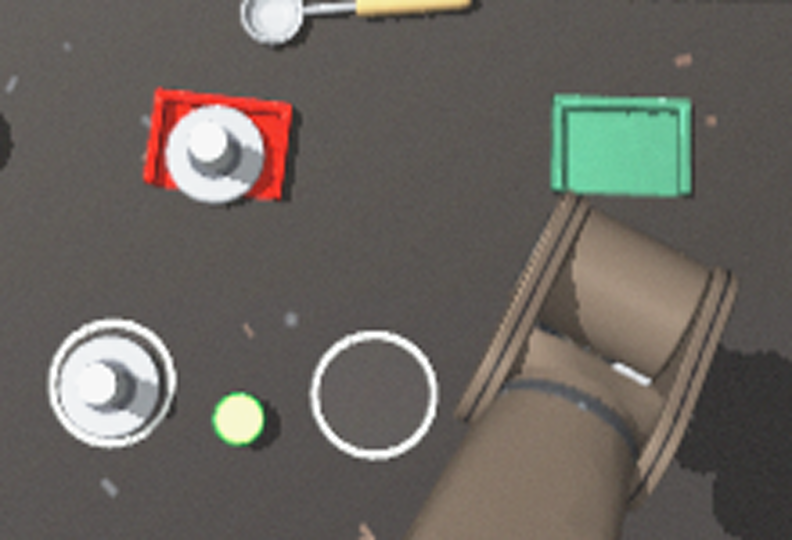

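```bash
python3 - <<'E'
from h import *
im=cv2.imread("pics/t11.png")
from math import *
p=px2w("top",210+216/3.6,140+154.5/3.6,.013); d=p[:2]-[.6594,.1298]; a=-.0938
print(p, d[0]*cos(a)+d[1]*sin(a), -d[0]*sin(a)+d[1]*cos(a))
E
```

```text
[0.65722238 0.12858605 0.013     ] -0.0020543431910816034 -0.0014125716163246602
```

Call:
{"name": "send_rows", "arguments": {"rows": [[0, -0.2, 0, 0], [0, -0.2, 0, 0], [0, -0.2, 0, 0], [0, -0.2, -0.08, 0], [0, -0.2, -0.16, 0], [0, -0.2, -0.22, 0], [0, -0.2, -0.25, 0], [0, -0.2, -0.25, 0]]}}

```text
time: 24.3
eef_pos: [0.5159, -0.2086, 0.0417]
tcp_rot: [0.693, 0.721, -0.0, -0.001]
contact_force: [1.2, -0.1, -0.2]
opening: 0.551
```

Call:
{"name": "send_rows", "arguments": {"rows": [[0, 0, 0, 0], [0, 0, 0, 0], [0, 0, 0, 0]], "jaw": 0.59}}

```text
time: 24.68
eef_pos: [0.5163, -0.2095, 0.0428]
tcp_rot: [0.693, 0.721, 0.0, 0.001]
contact_force: [0.9, -0.6, -0.9]
opening: 0.409
```

```bash
python3 - <<'E'
from h import *
from plant import monitor
im=imaging.read_camera("side")[:,:,::-1]
cv2.imwrite("pics/s12.png",cv2.resize(im[80:220,290:430],None,fx=4,fy=4,interpolation=cv2.INTER_CUBIC))
s=monitor.get_state();print(s["eef_pos"],s["contact_force"],s["opening"])
E
```

```text
[ 0.51627232 -0.2094521   0.04271228] [ 0.16599054  1.20516214 -0.40279361] 0.41149344038438
```

View pics/s12.png

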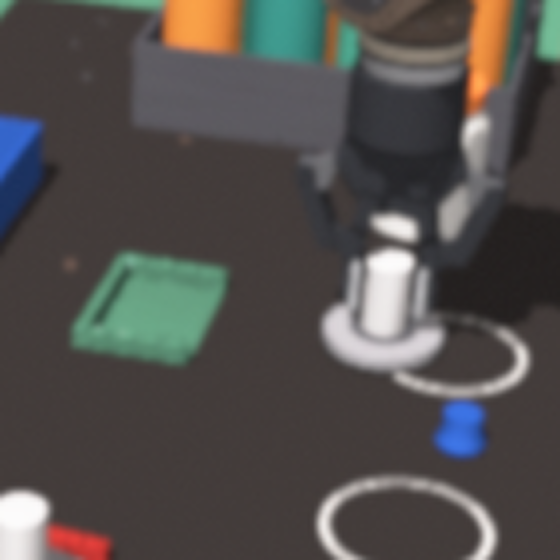

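Call:
{"name": "send_rows", "arguments": {"rows": [[0.01, 0.0006, 0, 0], [0.02, 0.0012, 0, 0], [0.03, 0.0018, 0, 0], [0.04, 0.0024, 0, 0], [0.05, 0.003, 0, 0], [0.06, 0.0036, 0, 0], [0.07, 0.0042, 0, 0], [0.08, 0.0048, 0, 0]]}}

```text
time: 25.72
eef_pos: [0.5376, -0.2074, 0.0417]
tcp_rot: [0.693, 0.721, -0.002, -0.003]
contact_force: [-7.8, -0.3, 5.3]
opening: 0.412
```

Call:
{"name": "send_rows", "arguments": {"rows": [[0.01, 0.0006, 0, 0], [0.02, 0.0012, 0, 0], [0.03, 0.0018, 0, 0], [0.04, 0.0024, 0, 0], [0.05, 0.003, 0, 0], [0.06, 0.0036, 0, 0], [0.07, 0.0042, 0, 0], [0.08, 0.0048, 0, 0], [0.09, 0.0054, 0, 0], [0.1, 0.006, 0, 0], [0.11, 0.0066, 0, 0], [0.12, 0.0072, 0, 0], [0.13, 0.0078, 0, 0], [0.14, 0.0084, 0, 0], [0.15, 0.009, 0, 0]]}}

```text
time: 27.6
eef_pos: [0.5825, -0.2048, 0.0417]
tcp_rot: [0.693, 0.721, -0.002, -0.003]
contact_force: [-8.8, 0.7, 5.6]
opening: 0.412
```

```bash
python3 - <<'E'
from h import *
from plant import monitor
im=imaging.read_camera("side")[:,:,::-1]
cv2.imwrite("pics/s13.png",cv2.resize(im[80:220,290:430],None,fx=4,fy=4,interpolation=cv2.INTER_CUBIC))
s=monitor.get_state();print(s["eef_pos"],s["contact_force"],s["opening"])
E
```

```text
[ 0.583257   -0.20485137  0.04169741] [-4.47732903 -0.29359515  2.10972083] 0.41090595154739
```

View pics/s13.png

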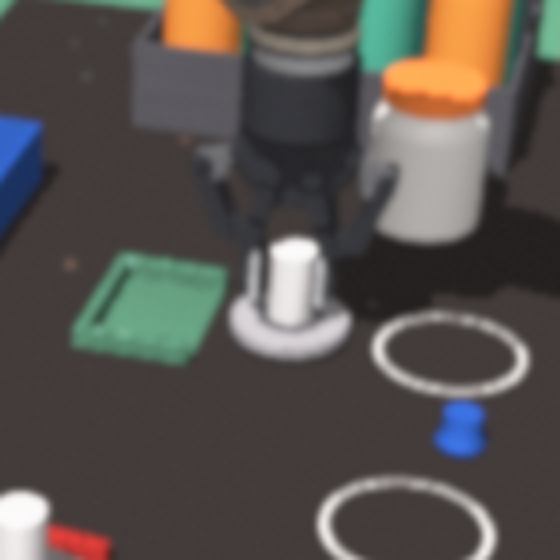

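Call:
{"name": "send_rows", "arguments": {"rows": [[0.01, 0.0006, 0.003, 0], [0.02, 0.0012, 0.005, 0], [0.03, 0.0018, 0.006, 0], [0.04, 0.0024, 0.007, 0]]}}

```text
time: 28.15
eef_pos: [0.5966, -0.204, 0.0436]
tcp_rot: [0.693, 0.721, -0.0, -0.001]
contact_force: [-4.2, -0.3, -1.3]
opening: 0.41
```

Call:
{"name": "send_rows", "arguments": {"rows": [[0.01, 0.0006, 0, 0], [0.02, 0.0012, 0, 0], [0.03, 0.0018, 0, 0], [0.04, 0.0024, 0, 0]]}}

```text
time: 28.65
eef_pos: [0.6093, -0.2036, 0.0443]
tcp_rot: [0.693, 0.721, -0.0, 0.0]
contact_force: [-4.7, 0.1, -2.8]
opening: 0.41
```

Call:
{"name": "send_rows", "arguments": {"rows": [[0.01, 0.0006, 0, 0], [0.02, 0.0012, 0, 0], [0.03, 0.0018, 0, 0], [0.04, 0.0024, 0, 0], [0.05, 0.003, 0, 0], [0.06, 0.0036, 0, 0], [0.07, 0.0042, 0, 0], [0.08, 0.0048, 0, 0], [0.09, 0.0054, 0, 0], [0.1, 0.006, 0, 0]]}}

```text
time: 29.9
eef_pos: [0.6392, -0.2018, 0.0443]
tcp_rot: [0.693, 0.721, -0.0, -0.0]
contact_force: [-3.2, -0.5, -1.6]
opening: 0.409
```

```bash
python3 - <<'E'
from h import *
from plant import monitor
im=imaging.read_camera("side")[:,:,::-1]
cv2.imwrite("pics/s14.png",cv2.resize(im[80:220,270:410],None,fx=4,fy=4,interpolation=cv2.INTER_CUBIC))
s=monitor.get_state();print(s["eef_pos"],s["contact_force"],s["opening"])
E
```

```text
[ 0.63985513 -0.20187295  0.0445578 ] [-1.92139567 -1.01445979 -0.49448354] 0.41075636204379173
```

View pics/s14.png

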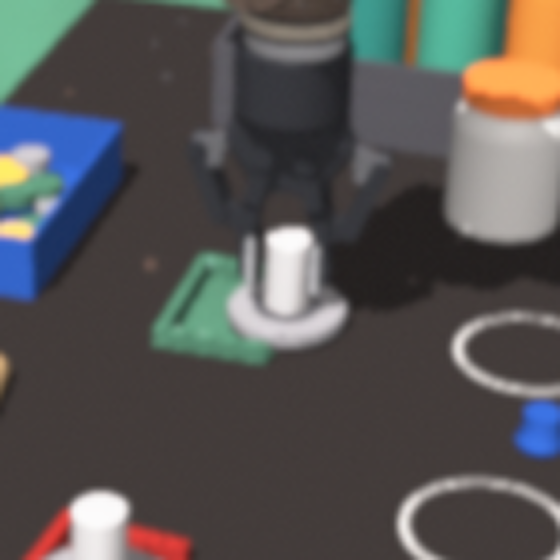

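Entering cleanly. I continue to the wall, slowing near the end.

Call:
{"name": "send_rows", "arguments": {"rows": [[0.01, 0.0006, 0, 0], [0.02, 0.0012, 0, 0], [0.03, 0.0018, 0, 0], [0.04, 0.0024, 0, 0], [0.05, 0.003, 0, 0], [0.06, 0.0036, 0, 0], [0.07, 0.0036, 0.001, 0]]}}

```text
time: 30.82
eef_pos: [0.6601, -0.2007, 0.0446]
tcp_rot: [0.693, 0.721, -0.0, -0.0]
contact_force: [-3.5, -0.9, -1.6]
opening: 0.41
```

Call:
{"name": "send_rows", "arguments": {"rows": [[0.007, 0, 0, 0]]}}

```text
time: 30.95
eef_pos: [0.6623, -0.2007, 0.0446]
tcp_rot: [0.693, 0.721, -0.0, -0.0]
contact_force: [-4.2, 0.1, -0.4]
opening: 0.416
```

Call:
{"name": "send_rows", "arguments": {"rows": [[0.007, 0, 0, 0]]}}

```text
time: 31.08
eef_pos: [0.6643, -0.2007, 0.0446]
tcp_rot: [0.693, 0.721, -0.0, -0.0]
contact_force: [-4.4, 0.3, -1.1]
opening: 0.41
```

Call:
{"name": "send_rows", "arguments": {"rows": [[0.007, 0, 0, 0]]}}

```text
time: 31.2
eef_pos: [0.6664, -0.2008, 0.0446]
tcp_rot: [0.693, 0.721, -0.0, -0.0]
contact_force: [-3.9, 0.1, -1.5]
opening: 0.414
```

Call:
{"name": "send_rows", "arguments": {"rows": [[0.007, 0, 0, 0]]}}

```text
time: 31.32
eef_pos: [0.6678, -0.2007, 0.0445]
tcp_rot: [0.693, 0.721, -0.001, -0.001]
contact_force: [-9.8, -0.2, 2.9]
opening: 0.406
```

Call:
{"name": "send_rows", "arguments": {"rows": [[0.004, 0, 0.002, 0]]}}

```text
time: 31.45
eef_pos: [0.6679, -0.2006, 0.0447]
tcp_rot: [0.693, 0.721, -0.002, -0.002]
contact_force: [-10.2, -0.7, 0.1]
opening: 0.407
```

```bash
python3 - <<'E'
from h import *
from plant import monitor
im=imaging.read_camera("side")[:,:,::-1]
cv2.imwrite("pics/s15.png",cv2.resize(im[80:220,270:410],None,fx=4,fy=4,interpolation=cv2.INTER_CUBIC))
s=monitor.get_state();print(s["eef_pos"],s["contact_force"],s["opening"])
E
```

```text
[ 0.66790443 -0.20062948  0.04466043] [-9.44748877 -0.6918306   0.79377177] 0.41105338501462296
```

View pics/s15.png

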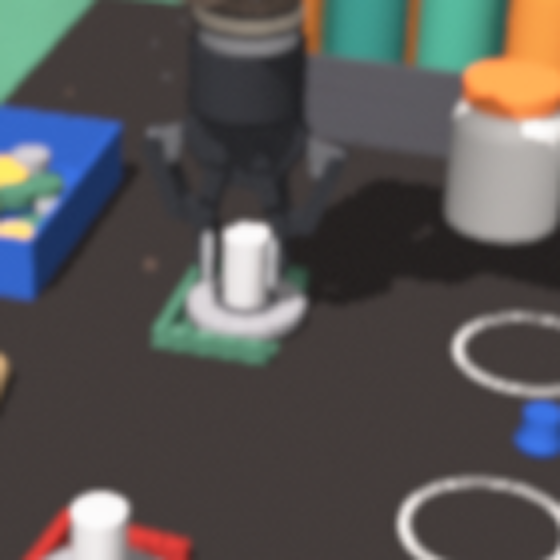

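Call:
{"name": "send_rows", "arguments": {"rows": [[-0.007, 0, 0, 0], [-0.014, 0, 0, 0], [-0.014, 0, 0, 0]]}}

```text
time: 31.88
eef_pos: [0.6672, -0.2012, 0.0467]
tcp_rot: [0.693, 0.721, 0.001, 0.002]
contact_force: [0.7, 0.3, 0.4]
opening: 0.409
```

Call:
{"name": "send_rows", "arguments": {"rows": [[0, 0, 0, 0], [0, 0, 0, 0], [0, 0, 0, 0], [0, 0, 0.12, 0], [0, 0, 0.24, 0], [0, 0, 0.4, 0], [-0.4, 0, 0.6, 0], [-0.6, -0.1, 0.6, 0], [-0.6, -0.1, 0.6, 0], [-0.6, -0.1, 0.6, 0], [-0.6, -0.1, 0.6, 0], [-0.6, -0.1, 0.6, 0]], "jaw": 0.45}}

```text
time: 33.38
eef_pos: [0.4863, -0.2306, 0.2249]
tcp_rot: [0.693, 0.721, 0.0, -0.0]
contact_force: [0.5, 1.0, 0.2]
opening: 0.547
```

```bash
python3 - <<'E'
from h import *
from plant import monitor
im=imaging.read_camera("side")[:,:,::-1]
cv2.imwrite("pics/s16.png",cv2.resize(im[80:320,220:440],None,fx=3,fy=2.5,interpolation=cv2.INTER_CUBIC))
im=imaging.read_camera("top")[:,:,::-1]
cv2.imwrite("pics/t16.png",cv2.resize(im[150:280,220:420],None,fx=4,fy=4,interpolation=cv2.INTER_CUBIC))
s=monitor.get_state();print(s["time"],s["eef_pos"],s["contact_force"],s["opening"])
E
```

```text
33.475 [ 0.48630392 -0.2304318   0.22467048] [-0.23871003 -0.17007107 -0.39942345] 0.5474839741912089
```

View pics/s16.png

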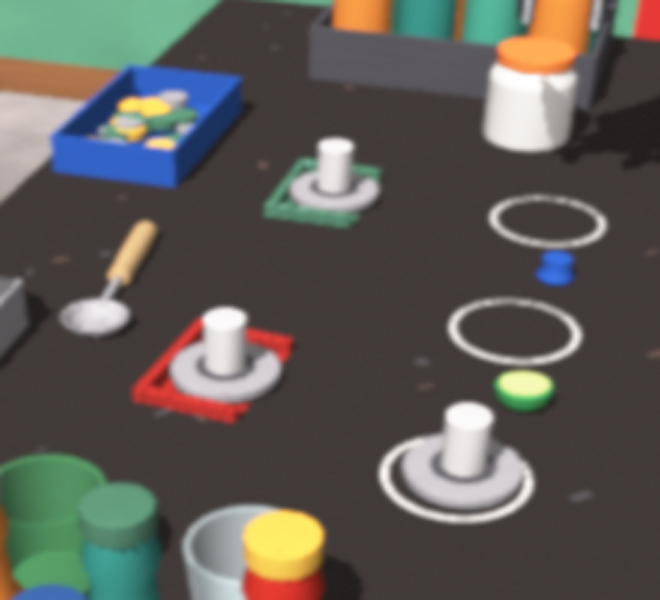

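View pics/t16.png

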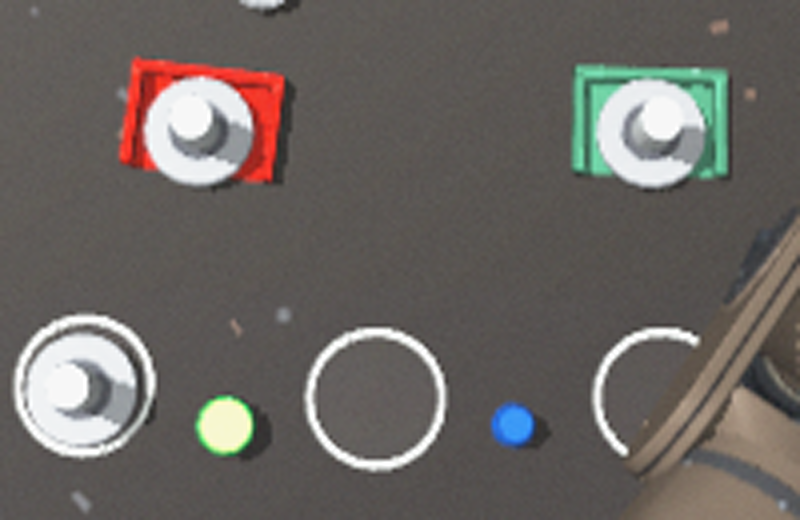

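```bash
python3 - <<'E'
from h import *
im=imaging.read_camera("top")[:,:,::-1]; hsv=cv2.cvtColor(im,cv2.COLOR_BGR2HSV)
for n,(u,v),b in(("red",(270,183),(.6594,.1298,-.0938)),("green",(383,183),(.6651,-.2,-.0044))):
    m=np.zeros((400,640),np.uint8); s=(hsv[...,1]<50)&(hsv[...,2]>150)
    m[v-20:v+20,u-20:u+20]=s[v-20:v+20,u-20:u+20]
    h=cv2.convexHull(np.argwhere(m)[:,::-1].astype(np.float32))[:,0]
    w=np.array([px2w("top",*p,.013)[:2] for p in h])
    A=np.c_[2*w,np.ones(len(w))];q=np.linalg.lstsq(A,(w**2).sum(1),rcond=None)[0]
    d=q[:2]-b[:2];c,s_=np.cos(b[2]),np.sin(b[2])
    print(n,q[:2],"r",np.sqrt(q[2]+q[:2]@q[:2]),"bay frame mm",1e3*np.array([c*d[0]+s_*d[1],-s_*d[0]+c*d[1]]))
E
```

```text
red [0.66256917 0.13796797] r 0.04305402541066984 bay frame mm [2.39020313 8.42889667]
green [ 0.66463398 -0.19977687] r 0.039519851071423175 bay frame mm [-0.46700082  0.22107955]
```

```bash
python3 - <<'E'
from h import *
im=imaging.read_camera("top")[:,:,::-1]; hsv=cv2.cvtColor(im,cv2.COLOR_BGR2HSV)
for n,(u,v),b in(("red",(270,183),(.6594,.1298,-.0938)),("green",(383,183),(.6651,-.2,-.0044))):
  for th in(130,150,170):
    m=np.zeros((400,640),np.uint8); s=(hsv[...,1]<60)&(hsv[...,2]>th)
    m[v-20:v+20,u-20:u+20]=s[v-20:v+20,u-20:u+20]
    N,L,st,_=cv2.connectedComponentsWithStats(m); k=1+st[1:,4].argmax()
    h=cv2.convexHull(np.argwhere(L==k)[:,::-1].astype(np.float32))[:,0]
    w=np.array([px2w("top",*p,.013)[:2] for p in h])
    A=np.c_[2*w,np.ones(len(w))];q=np.linalg.lstsq(A,(w**2).sum(1),rcond=None)[0]
    d=q[:2]-b[:2];c,s_=np.cos(b[2]),np.sin(b[2])
    print(n,th,"r",np.sqrt(q[2]+q[:2]@q[:2]),"bay frame mm",1e3*np.array([c*d[0]+s_*d[1],-s_*d[0]+c*d[1]]))
E
```

```text
red 130 r 0.039800400202007175 bay frame mm [-0.77042817  0.7690442 ]
red 150 r 0.03923482229376202 bay frame mm [-0.10740878  1.3280449 ]
red 170 r 0.039289098336713055 bay frame mm [-0.24847769  1.22934084]
green 130 r 0.0400058893709326 bay frame mm [-0.43687203 -0.2435471 ]
green 150 r 0.03980522752721969 bay frame mm [-0.30988356  0.10606369]
green 170 r 0.03949046603713883 bay frame mm [-0.25184344  0.20773124]
```

Both feet are home to within a millimetre, so I hand the job in.

```bash
python3 - <<'E'
from plant import workorder
print(workorder.sign_off())
E
```

```text
the job is handed in; nothing more can be done
None
```

The slick foot is home in the red bay, the grippy foot is home in the green bay, and the half-worn foot stands on the counter clear of both. I signed off at about 33.6 s of the 72 s allowed, with the gripper open, up and away from everything.

**Telling them apart:** I slid each foot about 40–50 mm inside a loose finger cage.

| Foot | Drag while moving | Held after stopping | Sole |
|---|---|---|---|
| mark_3 | about 9 N | 4.0 N | grippy |
| mark_1 | about 3.6 N | 1.7 N | half worn |
| mark_2 | about 1.7 N | about 0 N | slick |

The moving values came out at roughly twice the nominal drag or more, because the fingers also pressed down a little. The order was unambiguous, and the held values fit the nominal figures for grippy and half worn.

**Placing:** I slid the half-worn foot back onto its ring first, to clear the path. The slick foot then went into the red bay and the grippy one into the green bay, each until the force showed the end wall.

**Last checks:**
- **Position:** The final top picture puts both feet within 1 mm of fully home.
- **Surroundings:** In the last pictures the lime, stopper, jar and spoon look undisturbed, and so does the glass in view.
- **Tool force:** It read near zero after release.

**What was less clean:**
- **Wall contact in the red bay:** It rose to about 19 N, with about 12 N of that pressing down, before I backed off. That was firmer than I meant.
- **Down-force on the grippy foot:** There was about 5–6 N until I raised the tool about 2 mm.
- **First automatic fit of the red foot:** It was about 8 mm off to the side, most likely because a speck on the counter was counted in. The repeat using only the largest bright area agreed with the rest.

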